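# Index the annealing oven's slipped pull-and-turn selector and switch it on

### The job

Put the annealing oven to work: pull the black selector knob up out of its red lock-out slot, turn it to the station marked with the green disc, and let its spring drop it fully home in the detent there; then throw the orange-tipped switch lever fully over to the far side. The knob has slipped on its shaft, so its pointer is some degrees out and the detent has to be felt for; never force the knob against the detent ring, do not let it drop in at the yellow disc, and leave the glass and tools around it where they are.

Things in the scene. Friction and masses are not known exactly. Their poses are not given: they have to be found in the camera images.
- console: grey oven control box with a white top, 240 (x) by 360 (y) by 70 mm high, fixed; origin at the centre of its underside, x away from the robot at yaw 0, z up. The selector axis stands upright at x -10, y +90 mm, the switch lever at x -10, y -90 mm. A red mark lies 62 mm from the selector axis along the console's +x
- detent_ring: fixed steel ring, hidden in a dark socket 74 mm across, 8 mm high; origin on the selector axis at the console top, axes as the console's. Level lands 7 mm high; a wide lock-out slot about its +x (red mark) and a narrow notch at +1.0 and at -1.0 rad. The knob's hidden lug sinks in only there; play in a notch about 0.05 rad each way. Over 30 N between lug and ring breaks it
- knob: black selector knob; origin on its axis at the console top when home. A disc 64 mm across, its top at z 17 mm, with an upright bar on it 50 mm long (x), 14 mm wide (y), z 17 to 47 mm, to be pinched across its 14 mm from above. x points to the bar end with the white pointer stripe. Rises and turns with the joints. A red band under the disc shows only while the knob is up
- selector_pull (a joint): knob lift, m: 0 home, 0.011 at its upper stop. A spring pulls it down with about 5 N at 0, 8 N at the top. The lug clears the lands above 0.006. Let go over a land it stays up at about 0.006; turned on from there without being held up (the bar loose between the fingers), the spring drops it by itself to 0 once the lug comes over a notch
- selector_turn (a joint): angle of the knob's pointer, rad: 0 to the red mark, positive anticlockwise from above, stops at -1.6 and 1.6, turns easily. Starts within 0.1 of 0, home in the slot. The knob has slipped on its shaft: the lug leads or lags the pointer by an unknown angle up to 0.22 rad, constant in a run, so at a station it drops in with the pointer up to 0.22 rad (and the play) either side of +1.0 or -1.0
- station_left (a point): the left station's place on the console top, 62 mm from the selector axis at +1.0 rad
- station_right (a point): the right station's place on the console top, 62 mm from the selector axis at -1.0 rad
- green_disc: green disc 24 mm across, 3 mm thick, fixed on the console top at one of the two stations: the wanted one; origin at the centre of its underside
- yellow_disc: yellow disc of the same size at the other station, not wanted
- switch (a joint): angle of the switch lever, rad: 0 leaning towards the robot (console -x, off), 1.0 leaning away (console +x, on). It pivots about the console's y axis, 92 mm above the bench, takes about 1 N at the tip and stays where it is left
- switch_tip (a point): centre of the orange ball, 26 mm across, at the end of the switch lever, 60 mm from its pivot; its height is about 145 mm above the bench at either end of its travel. It stands on a grey block 70 by 50 mm, 25 mm high
- paperweight: amber glass paperweight, a dome 46 across and 36 high, standing on the console top between and beyond the two controls (mm); not part of the job; origin at the underside
- tumbler: green glass tumbler, 72 across and 90 high, on the bench just beyond the console (mm); not part of the job; origin at the underside
- shaping_block: dark wooden shaping cup 90 across, 50 high, with a stick handle reaching 150 from its centre along its -x, on the bench beside the console (mm); not part of the job; origin at the underside
- jacks: steel spring jacks (large tweezers), 250 long, lying on the bench (mm); not part of the job; origin at the underside
- paddle: wooden paddle with a round handle, 290 long, lying flat (mm); not part of the job; origin at the underside
- glass_bowl: clear glass bowl 120 across, 50 high (mm); not part of the job; origin at the underside
- bench_brush: bench brush, lying (mm); not part of the job; origin at the underside
Mind the look-alikes: they are no part of the job. There is more than one size of the paperweight; the job needs the middle-sized.

How it is judged:
By the outcome, as a careful person would: the job done as asked, in the order asked, and still so for the second after the job is handed in, with the robot touching nothing.
It also fails if it takes over 54 s, if anything falls off the work surface, if the arm or the gripper's body presses on something with over 40 N, if the wrist force passes 120 N, or if a joint passes its speed limit or range.

### The arm

A 6-joint arm with a two-finger parallel gripper is mounted at the origin on the work surface. World frame = base frame: x ahead of the robot, y to its left, z up, the work surface at z = 0. Lengths are in m, angles in rad, forces in N, time in s.
With the tool pointing down it reaches from about 0.35 to 0.975 m from the base axis. Payload 4.9 kg.
Tool frame: the origin (TCP) lies on the front face of the gripper's body, between the roots of the fingers; the fingertips stand 73 mm ahead of it and the grasp point (between the pads) lies 54 mm ahead of it; z points along the fingers, y is the line along which they close (so a half turn about z gives the same grasp; the last joint's range is limited). The gripper opens to 85 mm and grips with 20 to 120 N. Pads are 22 mm wide; open, the fingers measure 114 mm over their backs; the gripper's body (76 mm by 85 mm) begins 54 mm behind the grasp point. The pads swing forward as they close: fully open they stand 13 mm farther back than shut.
Start: joints at [-1.241, 0.053, 1.613, -0, 1.476, -0.119], TCP at [0.271, -0.563, 0.304] pointing down, gripper open.
Joint ranges: [-3.01, 3.01], [-1.01, 2.22], [0.06, 2.58], [-1.02, 4.17], [0.09, 2.62], [-3.14, 3.14]. Speed limits (rad/s): [2.57, 2.57, 3.14, 3.14, 3.14, 3.14].

### API

Orientations are given as a rotation vector (axis times angle).
In Python, from station import status, imaging, order gives the robot as it stands.
- The arm moves only by the tool arm_command, never from a script. Its argument "increments" is a list of rows, each an object with "slide": the shift along the tool's x, y, z in m, a list of three; "spin": the turn about the tool's z in degrees; "gripper": the opening, from -1 (shut) to 1 (fully open). In form: [{"slide": [x, y, z], "spin": spin, "gripper": gripper}, ...]. A call has 1 to 8 rows; each row is the pose to reach, as a shift and turn from the pose commanded when the call began, along the tool's axes at that moment; what a row does not reach only later rows make up. A row lasts 1/12 s, in which the tool goes at most 41.7 mm and 7.16 degrees, less where a joint would pass 70% of its speed; a pose out of reach is approached as far as the arm can. A call with a gripper value outside its range is refused whole. The fingers move at their own pace and stop on an object; "newtons" is the grip in N (left out, the last holds). Time passes only in rows, so rows that repeat a pose let the fingers close. It gives the time, the measured TCP pose, the force, the opening and the grip force at its end, in the units of the state.
- status.get_obs(): the state, without advancing time (a new reading comes with each control period).
- imaging.get_image(name): name is "scene" or "top" or "wrist"; returns a dict with "frame" (480x640x3 uint8, red, green, blue), "vfov" (degrees; the focal length in pixels is half the picture's height over the tangent of half this angle, whatever the lens; pixels are square), "cx", "cy" (the principal point, pixels), "view" (4x4, takes a point from world to camera coordinates); the wrist camera has in their place "mount" (4x4, takes a point from camera to tool coordinates, whose origin is the TCP and whose axes are the flange's). Camera axes: x right, y up, looking along -z (the intrinsics and any distortion apply to the point x, -y, -z); pixel columns grow to the right and rows downward; lengths in m; the calibration is good to about 2 mm. A picture is of the moment at which its call begins: read the wrist's pose just before it. There is no depth.
- order.finish_job(): hands the job in; it is judged then, once.
The state is a dict: "t": time; "q": joint angles; "dq": joint speeds; "effort": joint torques, N m; "tool_pos": TCP position; "tool_rot": TCP orientation; "contact_force": force on the tool from outside, world axes, zero at the start; "wrist_torque": the same for the moment, N m; "opening": finger opening in m; "grip_force": force on a finger pad.
Only numpy, scipy, OpenCV 4.12 (cv2) and the standard library are available. Lean on these libraries where they do the work, as an engineer would, in place of code of your own. Each camera call takes 0.05 s, during which the arm holds its last target. There are 200 camera calls.

## Working session

There is one attempt and no reset: what is moved stays moved. The work goes in short steps, Python scripts to look and compute and a tool call to move; the robot and the scene stay as the last step left them, time stands still between calls to the robot, and variables do not carry over. Pictures are saved under pics/ and viewed, at most 12 in all, crops included, and the job is handed in when it is done.

Besides the shell and the picture viewer there is one more tool, called after "Emit:" in YAML: its name, and indented under it one key for each argument. arm_command: Moves the arm, as the interface text tells. Its arguments: {"type":"object","properties":{"increments":{"type":"array","items":{"type":"object","properties":{"slide":{"type":"array","items":{"type":"number"}},"spin":{"type":"number"},"gripper":{"type":"number"}}}},"newtons":{"type":"number"}},"required":["increments"]}

```bash
mkdir -p pics; python3 - <<'E'
from station import status, imaging
import cv2,numpy as np,pickle
print(status.get_obs())
for n in("scene","top"):
    d=imaging.get_image(n);pickle.dump(d,open(n+'.pkl','wb'))
    cv2.imwrite(f'pics/{n}0.png',d['frame'][...,::-1])
    print({k:v for k,v in d.items() if k!='frame'})
E
```

```text
{'t': 0.0, 'q': array([-1.24097825e+00,  5.33389438e-02,  1.61429474e+00, -3.59081556e-05,
        1.47601572e+00, -1.18984783e-01]), 'dq': array([ 0.00171697,  0.00073431, -0.00106139, -0.00095528, -0.00070276,
       -0.00034932]), 'effort': array([ 3.80016199e-04, -3.93680406e+01, -3.70179570e+01, -1.20095483e-04,
        6.93428257e-03,  1.21029203e-05]), 'tool_pos': array([ 0.27102514, -0.56264585,  0.30267354]), 'tool_rot': array([-3.06083338e+00, -6.98627079e-01,  3.95521109e-04]), 'contact_force': array([-0.02397694, -0.02853519, -0.36225025]), 'wrist_torque': array([-0.03477969,  0.00224661,  0.03204304]), 'grip_force': 0.0, 'opening': 0.08543180456707093}
{'vfov': 49.861158969644, 'cx': 328.8004593144981, 'cy': 243.62046893778623, 'view': array([[-0.02933217,  0.99947581,  0.01370134,  0.07646403],
       [-0.67960957, -0.02999269,  0.73296062,  0.30485992],
       [ 0.73298735,  0.01218776,  0.68013308, -1.703972  ],
       [ 0.        ,  0.        ,  0.        ,  1.        ]])}
{'vfov': 53.653447518430646, 'cx': 324.1608877847573, 'cy': 241.8747752784451, 'view': array([[ 0.02649448, -0.99960833,  0.00901255, -0.06356852],
       [ 0.9965545 ,  0.02712023,  0.07838123, -0.5407691 ],
       [-0.07859496,  0.00690482,  0.99688272, -1.20101138],
       [ 0.        ,  0.        ,  0.        ,  1.        ]])}
```

View pics/top0.png

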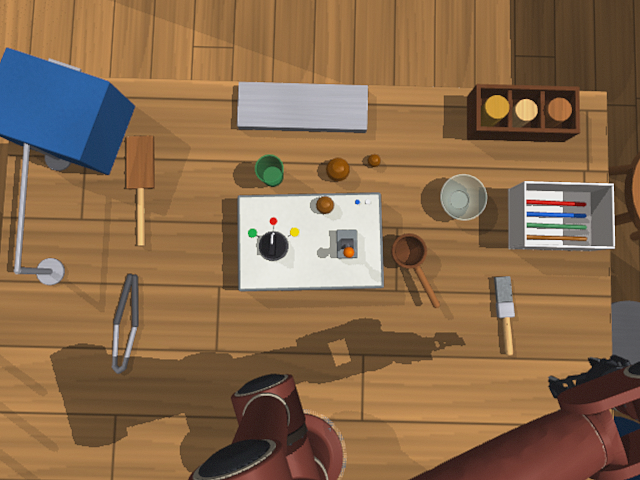

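View pics/scene0.png

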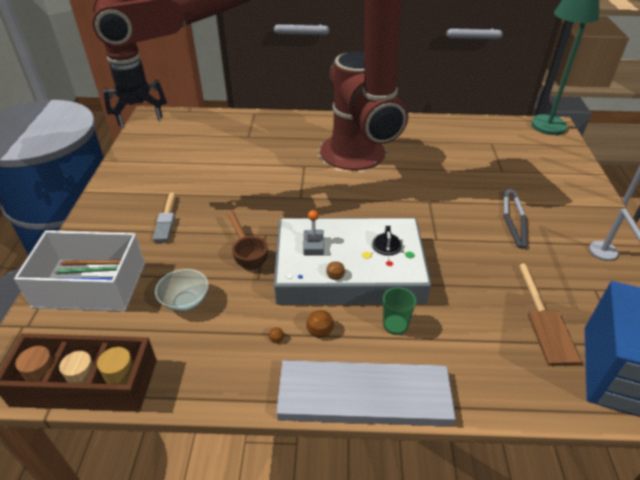

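The top view shows the console with corners at about (238,196), (381,194), (383,286) and (240,290). The knob is at (273,246), the green disc at (252,233) on the left station, red mark at (273,221), yellow disc at (295,232) and lever ball at (349,252). Three amber domes are visible: (325,204) on the console, (338,169) and (374,160) on the bench. The one on the console is the job's paperweight, and I only need to avoid it. Next I'll measure and take an enlarged crop.

```bash
cat >h.py <<'E'
import numpy as np,cv2,pickle
def ray(d,px,z):
    f=240/np.tan(np.radians(d['vfov'])/2);V=np.array(d['view'])
    r=V[:3,:3].T@np.array([(px[0]-d['cx'])/f,-(px[1]-d['cy'])/f,-1]);c=-V[:3,:3].T@V[:3,3]
    return c+r*(z-c[2])/r[2]
def blob(im,lo,hi,box):
    h=cv2.cvtColor(im,cv2.COLOR_RGB2HSV);m=cv2.inRange(h,lo,hi)
    k=np.zeros_like(m);k[box[1]:box[3],box[0]:box[2]]=1
    v,u=np.nonzero(m*k);return np.array([u.mean(),v.mean()]),len(u)
E
python3 - <<'E'
from h import *
d=pickle.load(open('top.pkl','rb'));im=d['frame']
P={}
for n,lo,hi,b,z in [('g',(45,100,60),(85,255,255),(240,222,264,244),.073),('r',(0,150,100),(6,255,255),(262,212,284,230),.0715),('y',(22,120,100),(34,255,255),(285,222,306,243),.073),('tip',(3,200,140),(18,255,255),(338,240,362,262),.145),('pw',(5,120,40),(22,255,255),(312,192,338,218),.085)]:
    c,k=blob(im,lo,hi,b);P[n]=ray(d,c,z);print(n,c,k,P[n].round(4))
m=(P['g']+P['y'])/2
w=P['g']-P['y'];yaw=np.arctan2(-w[0],w[1]);print('yaw',yaw,np.linalg.norm(w),2*.062*np.sin(1))
ex=np.array([np.cos(yaw),np.sin(yaw)]);print('axis from gy',m[:2]-ex*.062*np.cos(1),'from red',P['r'][:2]-ex*.062)
for c in [(238,196),(381,194),(383,286),(240,290)]: print(ray(d,c,.07)[:2].round(4))
cr=im[180:300,228:393];cv2.imwrite('pics/crop0.png',cv2.resize(cr,None,fx=4.8,fy=4.8,interpolation=2))
E
```

```text
g [251.88333333 232.6       ] 60 [0.5563 0.1302 0.073 ]
r [272.84615385 220.76923077] 39 [0.5873 0.0798 0.0715]
y [294.       231.734375] 64 [0.5613 0.0265 0.073 ]
tip [348.68421053 251.57894737] 76 [ 0.5116 -0.1055  0.145 ]
pw [324.5936255  203.39043825] 251 [ 0.6321 -0.0471  0.085 ]
yaw 0.04806235920383558 0.10388648290224632 0.10434240211617916
axis from gy [0.52535433 0.07674177] from red [0.52536803 0.0767772 ]
[0.6471 0.1687]
[ 0.6621 -0.1873]
[ 0.4336 -0.1962]
[0.4146 0.1543]
```

View pics/crop0.png

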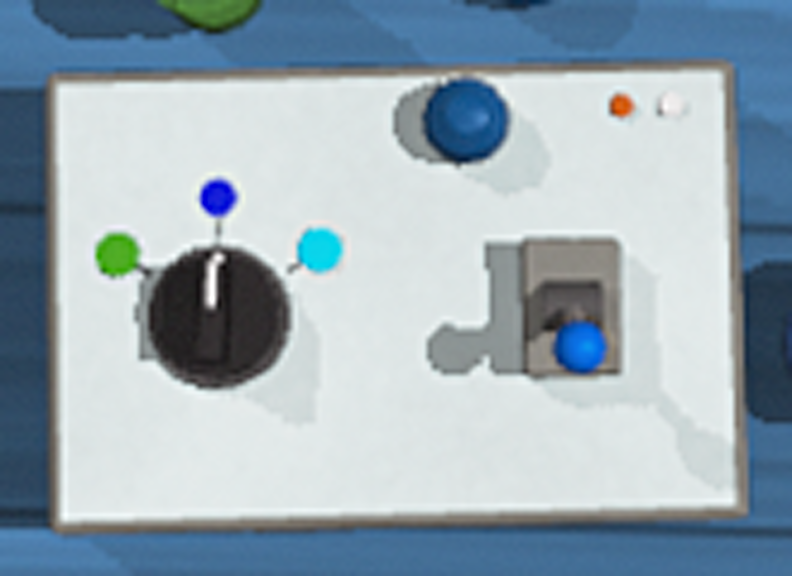

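The axis is at (0.525, 0.077), console yaw about 0.048, and green is at the left station (+1.0). In this crop red and blue are swapped: the pointer at (213,280) is near the red mark and the dome at (465,118) is on the console. Moving above the knob.

Emit:
arm_command:
  increments:
    - {"slide": [0.24, -0.22, 0], "spin": 23, "gripper": 1}
    - {"slide": [0.24, -0.22, 0], "spin": 23, "gripper": 1}
    - {"slide": [0.24, -0.22, 0], "spin": 23, "gripper": 1}
    - {"slide": [0.24, -0.22, 0], "spin": 23, "gripper": 1}
    - {"slide": [0.24, -0.22, 0], "spin": 23, "gripper": 1}
    - {"slide": [0.24, -0.22, 0], "spin": 23, "gripper": 1}
    - {"slide": [0.24, -0.22, 0], "spin": 23, "gripper": 1}
    - {"slide": [0.24, -0.22, 0], "spin": 23, "gripper": 1}
  newtons: 40

```text
t: 0.77
tool_pos: [0.3922, -0.2581, 0.3034]
tool_rot: [-3.14, -0.075, 0.0]
contact_force: [-0.1, 0.4, -0.7]
opening: 0.0857
grip_force: 0.0
```

Emit:
arm_command:
  increments:
    - {"slide": [0.137, -0.302, 0]}
    - {"slide": [0.137, -0.302, 0]}
    - {"slide": [0.137, -0.302, 0]}
    - {"slide": [0.137, -0.302, 0]}
    - {"slide": [0.137, -0.302, 0]}
    - {"slide": [0.137, -0.302, 0]}
    - {"slide": [0.137, -0.302, 0]}
    - {"slide": [0.137, -0.302, 0]}

```text
validation failed for argument at $.in...
```

Emit:
arm_command:
  increments:
    - {"slide": [0.012, -0.028, 0]}
    - {"slide": [0.012, -0.028, 0]}
    - {"slide": [0.012, -0.028, 0]}

```text
validation failed for argument at $.in...
```

```bash
python3 - <<'E'
from station import status, imaging
import cv2,pickle
o=status.get_obs();print(o['t'],o['tool_pos'],o['tool_rot'],o['q'])
d=imaging.get_image('wrist');pickle.dump((o,d),open('w1.pkl','wb'))
print(d['vfov'],d['cx'],d['cy'],d['mount'])
cv2.imwrite('pics/w1.png',d['frame'][...,::-1])
E
```

```text
0.7667 [ 0.39220392 -0.25809763  0.30340959] [-3.13982786e+00 -7.54375223e-02  1.02656564e-04] [-7.40986619e-01 -3.33731210e-01  1.96198250e+00  5.75098525e-04
  1.51398322e+00  7.81734099e-01]
64.34220935077254 318.1589577844185 237.24269116612413 [[-4.22474140e-04  9.66038712e-01  2.58397038e-01  6.44587110e-02]
 [ 9.99999761e-01  2.66732833e-04  6.37777424e-04  8.99518303e-04]
 [ 5.47194707e-04  2.58397245e-01 -9.66038594e-01 -6.96112102e-02]
 [ 0.00000000e+00  0.00000000e+00  0.00000000e+00  1.00000000e+00]]
```

View pics/w1.png

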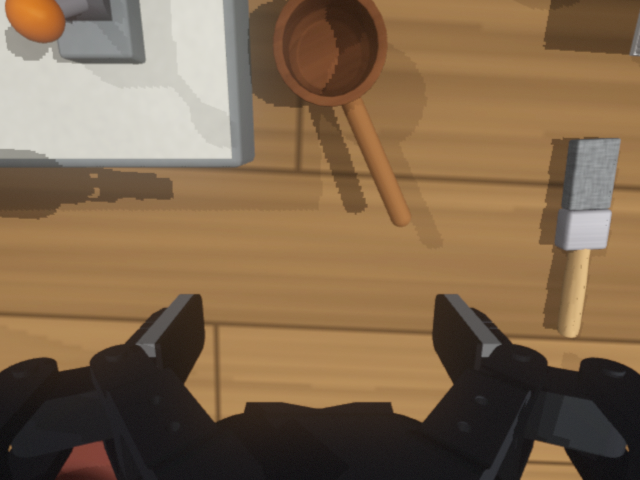

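The wrist view shows the lever ball at the upper left (35,15), the shaping cup at (330,45), and the fingers at the bottom. The rows need every field filled in. I'll go to a viewing position short of the knob.

Emit:
arm_command:
  increments:
    - {"slide": [0.075, -0.32, 0], "spin": 0, "gripper": 1}
    - {"slide": [0.075, -0.32, 0], "spin": 0, "gripper": 1}
    - {"slide": [0.075, -0.32, 0], "spin": 0, "gripper": 1}
    - {"slide": [0.075, -0.32, 0], "spin": 0, "gripper": 1}
    - {"slide": [0.075, -0.32, 0], "spin": 0, "gripper": 1}
    - {"slide": [0.075, -0.32, 0], "spin": 0, "gripper": 1}
    - {"slide": [0.075, -0.32, 0], "spin": 0, "gripper": 1}
    - {"slide": [0.075, -0.32, 0], "spin": 0, "gripper": 1}

```text
t: 1.48
tool_pos: [0.4514, 0.0649, 0.3037]
tool_rot: [-3.14, -0.076, -0.0]
contact_force: [0.4, 0.4, 0.1]
opening: 0.0855
grip_force: 0.0
```

Emit:
arm_command:
  increments:
    - {"slide": [0, -0.014, 0], "spin": 0, "gripper": 1}
    - {"slide": [0, -0.014, 0], "spin": 0, "gripper": 1}
    - {"slide": [0, -0.014, 0], "spin": 0, "gripper": 1}

```text
t: 1.73
tool_pos: [0.4508, 0.0769, 0.3034]
tool_rot: [3.14, 0.078, -0.002]
contact_force: [0.7, -0.4, 0.7]
opening: 0.0857
grip_force: 0.0
```

```bash
cat >>h.py <<'E'
from scipy.spatial.transform import Rotation as R
def wview(o,d):
    T=np.eye(4);T[:3,:3]=R.from_rotvec(o['tool_rot']).as_matrix();T[:3,3]=o['tool_pos']
    d=dict(d);d['view']=np.linalg.inv(T@np.array(d['mount']));return d
E
python3 - <<'E'
from station import status, imaging
import cv2,pickle
o=status.get_obs();print(o['t'],o['tool_pos'],o['tool_rot'],o['q'])
d=imaging.get_image('wrist');pickle.dump((o,d),open('w2.pkl','wb'))
cv2.imwrite('pics/w2.png',d['frame'][...,::-1])
E
```

```text
1.7333 [0.45078437 0.07690447 0.30339336] [ 3.14015254e+00  7.76733491e-02 -1.55703863e-03] [ 6.22454406e-03 -3.66920163e-01  1.98715635e+00 -4.98079485e-04
  1.52233883e+00  1.52758426e+00]
```

View pics/w2.png

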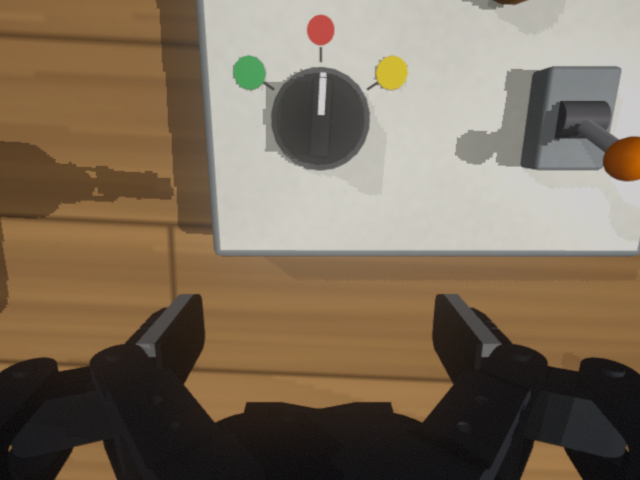

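The wrist view shows the knob at (320,118) with its white stripe from (323,73) to (321,114). Green is at (249,72), red at (320,30) and yellow at (391,72). Measuring from these.

```bash
python3 - <<'E'
from h import *
o,d=pickle.load(open('w2.pkl','rb'));d=wview(o,d);im=d['frame']
g,_=blob(im,(45,80,60),(85,255,255),(225,50,275,95));y,_=blob(im,(22,100,100),(34,255,255),(370,50,412,95));r,_=blob(im,(0,120,100),(8,255,255),(300,10,340,50))
G,Y,Rd=ray(d,g,.073),ray(d,y,.073),ray(d,r,.0715)
w=G-Y;yaw=np.arctan2(-w[0],w[1]);ex=np.array([np.cos(yaw),np.sin(yaw)])
print(G,Y,Rd,yaw,np.linalg.norm(w));print((G+Y)[:2]/2-ex*.0335,Rd[:2]-ex*.062)
h=cv2.cvtColor(im,cv2.COLOR_RGB2HSV);m=cv2.inRange(h,(0,0,150),(180,60,255));m[:71]=0;m[118:]=0;m[:,:310]=0;m[:,335:]=0
v,u=np.nonzero(m);print(len(u),u.min(),u.max(),v.min(),v.max())
p=np.array([ray(d,c,.117)[:2] for c in zip(u,v)]);c=p.mean(0);_,_,vt=np.linalg.svd(p-c);print('stripe',c,np.arctan2(*(vt[0]*np.sign(vt[0][0]))[::-1]))
print('ball',ray(d,(630,159),.145))
E
```

```text
[0.55677125 0.1318367  0.073     ] [0.56179403 0.02817044 0.073     ] [0.58780142 0.08128112 0.0715    ] 0.048413545598836684 0.1037878694726494
[0.52582189 0.07838235] [0.52587407 0.07828066]
283 318 325 72 114
stripe [0.54030565 0.07826582] 0.0017636579078435994
ball [ 0.51053855 -0.10401937  0.145     ]
```

Emit:
arm_command:
  increments:
    - {"slide": [0.075, 0.0025, 0.03], "spin": 2.7, "gripper": 0}
    - {"slide": [0.075, 0.0025, 0.03], "spin": 2.7, "gripper": 0}
    - {"slide": [0.075, 0.0025, 0.06], "spin": 2.7, "gripper": 0}
    - {"slide": [0.075, 0.0025, 0.09], "spin": 2.7, "gripper": 0}
    - {"slide": [0.075, 0.0025, 0.11], "spin": 2.7, "gripper": -0.2}
    - {"slide": [0.075, 0.0025, 0.125], "spin": 2.7, "gripper": -0.2}
    - {"slide": [0.075, 0.0025, 0.135], "spin": 2.7, "gripper": -0.2}
    - {"slide": [0.075, 0.0025, 0.135], "spin": 2.7, "gripper": -0.2}
  newtons: 20

```text
t: 2.45
tool_pos: [0.5246, 0.076, 0.1662]
tool_rot: [3.141, -0.003, -0.008]
contact_force: [-0.2, 0.5, 0.8]
opening: 0.0343
grip_force: 0.0
```

```bash
python3 - <<'E'
from station import status, imaging
import cv2
o=status.get_obs();print(o['t'],o['tool_pos'],o['tool_rot'],o['opening'],o['contact_force'])
d=imaging.get_image('wrist')['frame'];s=imaging.get_image('scene')['frame'][190:290,330:450]
a=cv2.resize(d,(560,420));b=cv2.resize(s,(504,420),interpolation=2)[:, 132:372]
cv2.imwrite('pics/w3.png',cv2.hconcat([a,b])[...,::-1])
E
```

```text
2.45 [0.52464798 0.07604839 0.16615048] [ 3.14130434e+00 -3.05384280e-03 -7.80153293e-03] 0.03432814763631822 [-0.18665407  0.53910953  0.80122146]
```

View pics/w3.png

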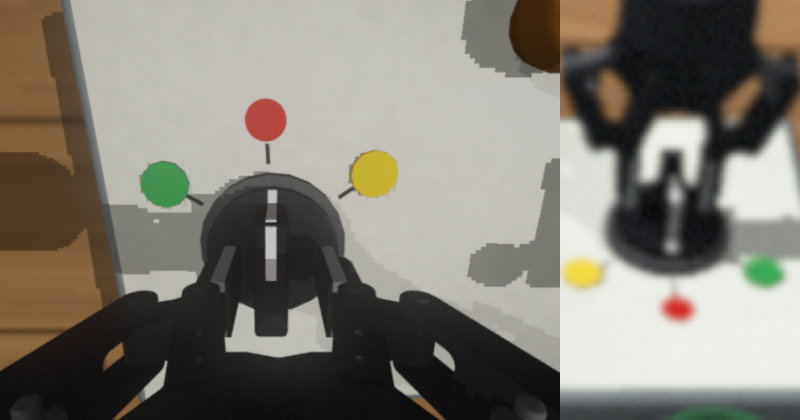

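The bar at (270,260) sits between the open fingers, about 2 mm to the left of centre. I'll re-centre and pinch.

Emit:
arm_command:
  increments:
    - {"slide": [0.001, -0.002, 0], "spin": 0, "gripper": -0.2}
    - {"slide": [0.001, -0.002, 0], "spin": 0, "gripper": -0.5}
    - {"slide": [0.001, -0.002, 0], "spin": 0, "gripper": -0.8}
    - {"slide": [0.001, -0.002, 0], "spin": 0, "gripper": -1}
    - {"slide": [0.001, -0.002, 0], "spin": 0, "gripper": -1}
    - {"slide": [0.001, -0.002, 0], "spin": 0, "gripper": -1}
    - {"slide": [0.001, -0.002, 0], "spin": 0, "gripper": -1}
  newtons: 30

```text
t: 3.13
tool_pos: [0.528, 0.0793, 0.1706]
tool_rot: [3.141, 0.001, 0.004]
contact_force: [-2.0, -1.9, 6.4]
opening: 0.0131
grip_force: 32.5
```

```bash
cat >s.py <<'E'
from station import status
import numpy as np
o=status.get_obs()
from scipy.spatial.transform import Rotation as R
M=R.from_rotvec(o['tool_rot']).as_matrix()
print('t',o['t'],'pos',o['tool_pos'].round(4),'yaw',np.arctan2(M[1,0],M[0,0]).round(3),'F',o['contact_force'].round(1),'T',o['wrist_torque'].round(2),'op',round(o['opening'],4),'grip',round(o['grip_force'],1))
E
python3 s.py
```

```text
t 3.1333 pos [0.528  0.0793 0.1706] yaw 0.0 F [-2.  -1.9  6.4] T [-0.29  0.1  -0.03] op 0.0131 grip 32.5
```

Emit:
arm_command:
  increments:
    - {"slide": [0, 0, -0.003], "spin": 0, "gripper": -1}
    - {"slide": [0, 0, -0.006], "spin": 0, "gripper": -1}
    - {"slide": [0, 0, -0.009], "spin": 0, "gripper": -1}
    - {"slide": [0, 0, -0.009], "spin": 0, "gripper": -1}
    - {"slide": [0, 0, -0.009], "spin": 0, "gripper": -1}
  newtons: 40

```text
t: 3.55
tool_pos: [0.5277, 0.0793, 0.177]
tool_rot: [3.141, 0.0, 0.005]
contact_force: [7.4, -1.9, -7.5]
opening: 0.0131
grip_force: 39.7
```

```bash
python3 s.py
```

```text
t 3.55 pos [0.5277 0.0793 0.177 ] yaw 0.0 F [ 7.4 -1.9 -7.5] T [-0.28 -1.36 -0.  ] op 0.0131 grip 39.7
```

Emit:
arm_command:
  increments:
    - {"slide": [0.001, 0, -0.002], "spin": 0, "gripper": -1}
    - {"slide": [0.002, 0, -0.003], "spin": 0, "gripper": -1}
    - {"slide": [0.002, 0, -0.003], "spin": 0, "gripper": -1}
    - {"slide": [0.002, 0, -0.003], "spin": 0, "gripper": -1}

```text
t: 3.88
tool_pos: [0.5283, 0.0793, 0.1794]
tool_rot: [3.141, 0.0, -0.003]
contact_force: [2.3, -2.5, -9.4]
opening: 0.013
grip_force: 39.6
```

```bash
python3 s.py;  python3 - <<'E'
from station import imaging
import cv2
d=imaging.get_image('wrist')['frame'];s=imaging.get_image('scene')['frame'][190:290,330:450]
a=cv2.resize(d,(560,420));b=cv2.resize(s,(504,420),interpolation=2)[:, 132:372]
cv2.imwrite('pics/w4.png',cv2.hconcat([a,b])[...,::-1])
E
```

```text
t 3.8833 pos [0.5283 0.0793 0.1794] yaw 0.0 F [ 2.3 -2.5 -9.4] T [-0.37 -0.57  0.01] op 0.013 grip 39.6
```

View pics/w4.png

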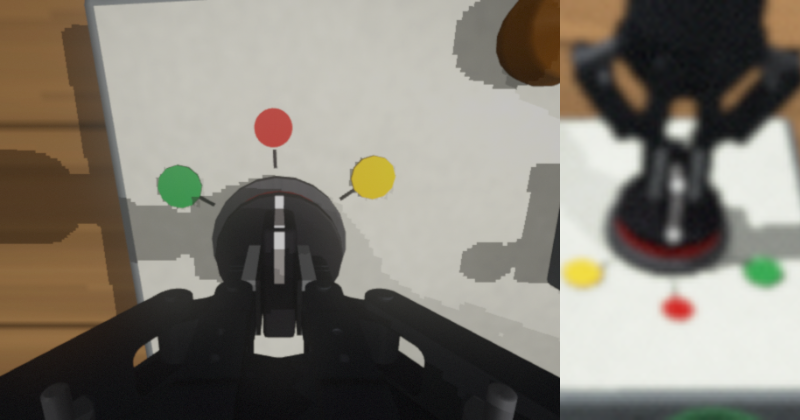

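The red band now shows in the scene inset (670,245), so the knob is up about 9 mm, clear of the lands. Turning it anticlockwise to just short of the green station.

Emit:
arm_command:
  increments:
    - {"slide": [0, 0, 0], "spin": -4, "gripper": -1}
    - {"slide": [0, 0, 0], "spin": -8, "gripper": -1}
    - {"slide": [0, 0, 0], "spin": -13, "gripper": -1}
    - {"slide": [0, 0, 0], "spin": -18, "gripper": -1}
    - {"slide": [0, 0, 0], "spin": -20, "gripper": -1}
    - {"slide": [0, 0, 0], "spin": -20, "gripper": -1}

```text
t: 4.48
tool_pos: [0.5283, 0.0797, 0.18]
tool_rot: [-3.093, -0.547, 0.004]
contact_force: [0.3, -1.2, -8.4]
opening: 0.0132
grip_force: 39.6
```

```bash
python3 s.py
```

```text
t 4.4833 pos [0.5283 0.0797 0.18  ] yaw 0.35 F [ 0.3 -1.2 -8.4] T [-0.17 -0.33 -0.01] op 0.0132 grip 39.6
```

Emit:
arm_command:
  increments:
    - {"slide": [0, 0, 0], "spin": -4, "gripper": -1}
    - {"slide": [0, 0, 0], "spin": -8, "gripper": -1}
    - {"slide": [0, 0, 0], "spin": -13, "gripper": -1}
    - {"slide": [0, 0, 0], "spin": -17, "gripper": -1}
    - {"slide": [0, 0, 0], "spin": -19, "gripper": -1}
    - {"slide": [0, 0, 0], "spin": -19, "gripper": -1}

```text
t: 4.98
tool_pos: [0.5281, 0.08, 0.18]
tool_rot: [-2.959, -1.048, 0.004]
contact_force: [-0.3, 1.0, -8.2]
opening: 0.0131
grip_force: 39.6
```

```bash
python3 s.py
```

```text
t 4.9833 pos [0.5281 0.08   0.18  ] yaw 0.681 F [-0.3  1.  -8.2] T [0.18 0.01 0.06] op 0.0131 grip 39.6
```

Emit:
arm_command:
  increments:
    - {"slide": [0, 0, 0.0015], "spin": 0, "gripper": -1}
    - {"slide": [0, 0, 0.003], "spin": 0, "gripper": -1}
    - {"slide": [0, 0, 0.003], "spin": 0, "gripper": -1}
    - {"slide": [0, 0, 0.003], "spin": 0, "gripper": -0.58}
    - {"slide": [0, 0, 0.003], "spin": 0, "gripper": -0.58}
    - {"slide": [0, 0, 0.003], "spin": 0, "gripper": -0.58}
  newtons: 20

```text
t: 5.48
tool_pos: [0.5303, 0.0795, 0.1799]
tool_rot: [2.96, 1.048, 0.005]
contact_force: [-1.2, 0.9, -0.1]
opening: 0.0181
grip_force: 0.6
```

```bash
python3 s.py; cat >v.py <<'E'
import sys,cv2,numpy as np
from station import imaging
f=imaging.get_image('scene')['frame'];w=imaging.get_image('wrist')['frame']
s=f[190:290,330:450]
h=cv2.cvtColor(s,cv2.COLOR_RGB2HSV).astype(int)
# band: reddish pixels above the red mark
m=((h[...,0]<10)|(h[...,0]>170))&(h[...,1]>90)&(h[...,2]>30)
print('red rows',{i+190:int(n) for i,n in enumerate(m[:,33:88].sum(1)) if n and 225<i+190<275})
if len(sys.argv)>1:
    a=cv2.resize(w,(560,420));b=cv2.resize(s,(504,420),interpolation=2)[:,132:372]
    cv2.imwrite(f'pics/{sys.argv[1]}.png',cv2.hconcat([a,b])[...,::-1])
E
python3 v.py w5
```

```text
t 5.4833 pos [0.5303 0.0795 0.1799] yaw 0.681 F [-1.2  0.9 -0.1] T [0.15 0.13 0.04] op 0.0181 grip 0.6
red rows {243: 1, 244: 2, 245: 4, 246: 5, 247: 5, 248: 12, 249: 19, 250: 15, 251: 12, 261: 4, 262: 7, 263: 7, 264: 7, 265: 4}
```

View pics/w5.png

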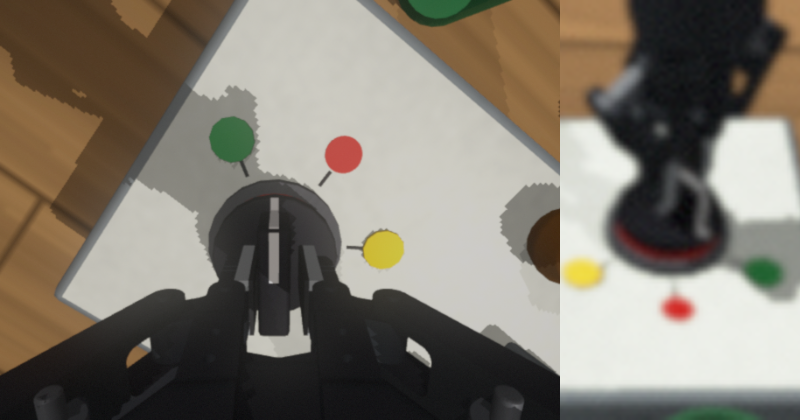

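The knob rests on the land, with the band still red in the inset, and the bar is loose between the fingers. I'll re-centre on the axis and then turn in small steps, feeling for the detent.

Emit:
arm_command:
  increments:
    - {"slide": [-0.004, -0.001, 0.002], "spin": 0, "gripper": -0.58}
    - {"slide": [-0.004, -0.001, 0.003], "spin": 0, "gripper": -0.58}
    - {"slide": [-0.004, -0.001, 0.003], "spin": -3, "gripper": -0.58}
    - {"slide": [-0.004, -0.001, 0.003], "spin": -6, "gripper": -0.58}
    - {"slide": [-0.004, -0.001, 0.003], "spin": -8, "gripper": -0.58}
    - {"slide": [-0.004, -0.001, 0.003], "spin": -8, "gripper": -0.58}

```text
t: 6.08
tool_pos: [0.5254, 0.0776, 0.175]
tool_rot: [2.88, 1.253, 0.001]
contact_force: [-0.3, 0.2, 0.3]
opening: 0.018
grip_force: 0.0
```

```bash
python3 s.py; python3 v.py
```

```text
t 6.0833 pos [0.5254 0.0776 0.175 ] yaw 0.821 F [-0.3  0.2  0.3] T [ 0.06  0.03 -0.03] op 0.018 grip 0.0
red rows {244: 3, 245: 4, 246: 5, 247: 5, 248: 12, 249: 18, 250: 16, 251: 12, 261: 4, 262: 7, 263: 7, 264: 7, 265: 4}
```

Emit:
arm_command:
  increments:
    - {"slide": [0, 0, 0], "spin": -1.5, "gripper": -0.58}
    - {"slide": [0, 0, 0], "spin": -3, "gripper": -0.58}
    - {"slide": [0, 0, 0], "spin": -3, "gripper": -0.58}

```text
t: 6.43
tool_pos: [0.5254, 0.0778, 0.175]
tool_rot: [-2.847, -1.327, -0.001]
contact_force: [0.2, 0.3, 0.5]
opening: 0.0177
grip_force: 3.5
```

```bash
python3 s.py; python3 v.py
```

```text
t 6.4333 pos [0.5254 0.0778 0.175 ] yaw 0.872 F [0.2 0.3 0.5] T [ 0.09 -0.01 -0.1 ] op 0.0177 grip 3.5
red rows {244: 3, 245: 4, 246: 4, 247: 6, 248: 12, 249: 18, 250: 16, 251: 12, 261: 4, 262: 7, 263: 7, 264: 7, 265: 4}
```

Emit:
arm_command:
  increments:
    - {"slide": [0, 0, 0], "spin": -1.5, "gripper": -0.58}
    - {"slide": [0, 0, 0], "spin": -3, "gripper": -0.58}
    - {"slide": [0, 0, 0], "spin": -3, "gripper": -0.58}

```text
t: 6.78
tool_pos: [0.5254, 0.0778, 0.1749]
tool_rot: [-2.812, -1.401, -0.0]
contact_force: [0.2, 1.0, -0.2]
opening: 0.0178
grip_force: 3.3
```

```bash
python3 s.py; python3 v.py
```

```text
t 6.7833 pos [0.5254 0.0778 0.1749] yaw 0.925 F [ 0.2  1.  -0.2] T [ 0.19 -0.07 -0.08] op 0.0178 grip 3.3
red rows {244: 3, 245: 3, 246: 4, 247: 5, 248: 12, 249: 19, 250: 16, 251: 12, 261: 4, 262: 7, 263: 7, 264: 7, 265: 4}
```

Emit:
arm_command:
  increments:
    - {"slide": [0, 0, 0], "spin": -1.5, "gripper": -0.58}
    - {"slide": [0, 0, 0], "spin": -3, "gripper": -0.58}
    - {"slide": [0, 0, 0], "spin": -3, "gripper": -0.58}

```text
t: 7.13
tool_pos: [0.5254, 0.0777, 0.1749]
tool_rot: [2.774, 1.474, 0.0]
contact_force: [1.2, 0.9, -1.0]
opening: 0.0175
grip_force: 3.5
```

```bash
python3 s.py; python3 v.py
```

```text
t 7.1333 pos [0.5254 0.0777 0.1749] yaw 0.977 F [ 1.2  0.9 -1. ] T [ 0.12 -0.16 -0.04] op 0.0175 grip 3.5
red rows {244: 2, 245: 3, 246: 4, 247: 6, 248: 12, 249: 18, 250: 16, 251: 12, 261: 4, 262: 7, 263: 7, 264: 7, 265: 4}
```

Emit:
arm_command:
  increments:
    - {"slide": [0, 0, 0], "spin": -1.5, "gripper": -0.58}
    - {"slide": [0, 0, 0], "spin": -3, "gripper": -0.58}
    - {"slide": [0, 0, 0], "spin": -3, "gripper": -0.58}

```text
t: 7.48
tool_pos: [0.5254, 0.0777, 0.1747]
tool_rot: [2.734, 1.547, 0.0]
contact_force: [1.5, 0.4, -1.9]
opening: 0.0176
grip_force: 2.2
```

```bash
python3 s.py; python3 v.py
```

```text
t 7.4833 pos [0.5254 0.0777 0.1747] yaw 1.03 F [ 1.5  0.4 -1.9] T [ 0.15 -0.28 -0.06] op 0.0176 grip 2.2
red rows {244: 1, 245: 3, 246: 4, 247: 7, 248: 12, 249: 18, 250: 16, 251: 12, 261: 4, 262: 7, 263: 7, 264: 7, 265: 4}
```

Emit:
arm_command:
  increments:
    - {"slide": [0, 0, 0], "spin": -1.5, "gripper": -0.58}
    - {"slide": [0, 0, 0], "spin": -3, "gripper": -0.58}
    - {"slide": [0, 0, 0], "spin": -3, "gripper": -0.58}

```text
t: 7.83
tool_pos: [0.5253, 0.0775, 0.1748]
tool_rot: [2.693, 1.618, -0.001]
contact_force: [0.2, -0.9, -1.2]
opening: 0.0182
grip_force: 0.9
```

```bash
python3 s.py; python3 v.py
```

```text
t 7.8333 pos [0.5253 0.0775 0.1748] yaw 1.082 F [ 0.2 -0.9 -1.2] T [-0.09 -0.22  0.02] op 0.0182 grip 0.9
red rows {261: 4, 262: 7, 263: 7, 264: 7, 265: 4}
```

The red band has vanished, so the knob dropped in. Opening and rising to check.

Emit:
arm_command:
  increments:
    - {"slide": [0, 0, 0], "spin": 2, "gripper": -0.4}
    - {"slide": [0, 0, 0], "spin": 6, "gripper": -0.2}
    - {"slide": [0, 0, -0.01], "spin": 6, "gripper": -0.2}
    - {"slide": [0, 0, -0.04], "spin": 6, "gripper": -0.2}
    - {"slide": [-0.02, 0, -0.08], "spin": 6, "gripper": -0.2}
    - {"slide": [-0.05, 0, -0.11], "spin": 6, "gripper": -0.2}
    - {"slide": [-0.05, 0, -0.11], "spin": 6, "gripper": -0.2}
    - {"slide": [-0.05, 0, -0.11], "spin": 6, "gripper": -0.2}

```text
t: 8.6
tool_pos: [0.5028, 0.0326, 0.2893]
tool_rot: [2.771, 1.472, 0.009]
contact_force: [-0.3, 0.2, 0.4]
opening: 0.0342
grip_force: 0.0
```

```bash
python3 s.py; python3 v.py w6
```

```text
t 8.6 pos [0.5028 0.0326 0.2893] yaw 0.977 F [-0.3  0.2  0.4] T [-0.   -0.03 -0.01] op 0.0342 grip 0.0
red rows {261: 4, 262: 7, 263: 7, 264: 7, 265: 4}
```

View pics/w6.png

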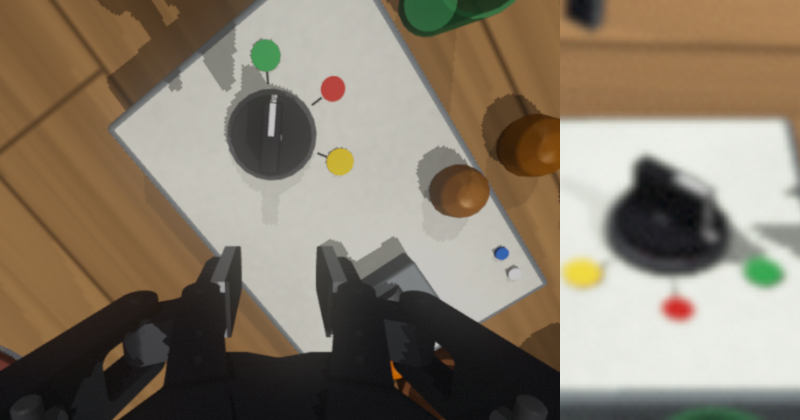

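The knob is home: no red band, and the pointer at (272,118) is just right of the green disc's tick. Now the switch: shut the fingers and move behind the ball.

Emit:
arm_command:
  increments:
    - {"slide": [-0.144, 0.033, 0], "spin": 7, "gripper": -1}
    - {"slide": [-0.144, 0.033, 0], "spin": 14, "gripper": -1}
    - {"slide": [-0.144, 0.033, 0], "spin": 21, "gripper": -1}
    - {"slide": [-0.144, 0.033, 0], "spin": 28, "gripper": -1}
    - {"slide": [-0.144, 0.033, 0], "spin": 35, "gripper": -1}
    - {"slide": [-0.144, 0.033, 0], "spin": 42, "gripper": -1}
    - {"slide": [-0.144, 0.033, 0], "spin": 49, "gripper": -1}
    - {"slide": [-0.144, 0.033, 0], "spin": 53, "gripper": -1}

```text
t: 9.37
tool_pos: [0.4482, -0.1037, 0.2826]
tool_rot: [-3.139, -0.076, 0.006]
contact_force: [0.4, 1.4, -0.1]
opening: 0.0002
grip_force: 0.0
```

Emit:
arm_command:
  increments:
    - {"slide": [0, 0, 0.03], "spin": 0, "gripper": -1}
    - {"slide": [0, 0, 0.06], "spin": 0, "gripper": -1}
    - {"slide": [0, 0, 0.08], "spin": 0, "gripper": -1}
    - {"slide": [0, 0, 0.08], "spin": 0, "gripper": -1}
    - {"slide": [0, 0, 0.08], "spin": 0, "gripper": -1}

```text
t: 9.78
tool_pos: [0.4476, -0.1033, 0.2023]
tool_rot: [-3.138, -0.084, 0.009]
contact_force: [-0.2, 0.4, 0.5]
opening: -0.0006
grip_force: 0.0
```

```bash
python3 s.py; python3 v.py w7
```

```text
t 9.7833 pos [ 0.4476 -0.1033  0.2023] yaw 0.054 F [-0.2  0.4  0.5] T [ 0.02 -0.    0.05] op -0.0006 grip 0.0
red rows {261: 4, 262: 7, 263: 7, 264: 7, 265: 4}
```

View pics/w7.png

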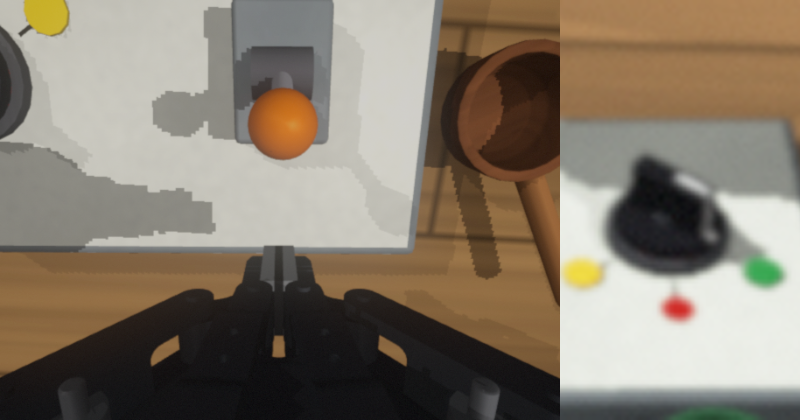

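The ball at (283,123) is directly ahead of the shut fingertips (279,250). Pushing away from the robot.

Emit:
arm_command:
  increments:
    - {"slide": [0.02, 0, 0], "spin": 0, "gripper": -1}
    - {"slide": [0.032, 0, 0], "spin": 0, "gripper": -1}
    - {"slide": [0.042, 0, 0], "spin": 0, "gripper": -1}
    - {"slide": [0.052, 0, 0], "spin": 0, "gripper": -1}
    - {"slide": [0.062, 0, 0], "spin": 0, "gripper": -1}
    - {"slide": [0.072, 0, 0], "spin": 0, "gripper": -1}
    - {"slide": [0.08, 0, 0], "spin": 0, "gripper": -1}
    - {"slide": [0.08, 0, 0], "spin": 0, "gripper": -1}

```text
t: 10.55
tool_pos: [0.5302, -0.1, 0.2054]
tool_rot: [3.14, 0.083, 0.003]
contact_force: [-0.7, -0.6, 0.0]
opening: 0.0002
grip_force: 0.0
```

Emit:
arm_command:
  increments:
    - {"slide": [0.004, 0, 0], "spin": 0, "gripper": -1}
    - {"slide": [0.007, 0, 0], "spin": 0, "gripper": -1}
    - {"slide": [0.007, 0, 0], "spin": 0, "gripper": -1}

```text
t: 10.8
tool_pos: [0.5357, -0.0996, 0.2045]
tool_rot: [-3.14, -0.083, 0.001]
contact_force: [0.7, 0.6, 0.0]
opening: -0.0001
grip_force: 0.0
```

```bash
python3 s.py
```

```text
t 10.8 pos [ 0.5357 -0.0996  0.2045] yaw 0.053 F [0.7 0.6 0. ] T [-0.01 -0.06  0.  ] op -0.0001 grip 0.0
```

Emit:
arm_command:
  increments:
    - {"slide": [0.003, 0, 0], "spin": 0, "gripper": -1}
    - {"slide": [0.006, 0, 0], "spin": 0, "gripper": -1}
    - {"slide": [0.006, 0, 0], "spin": 0, "gripper": -1}

```text
t: 11.05
tool_pos: [0.5407, -0.0993, 0.2043]
tool_rot: [-3.14, -0.083, 0.006]
contact_force: [-5.0, -0.0, 0.5]
opening: 0.0001
grip_force: 2.6
```

```bash
python3 s.py; python3 v.py w8
```

```text
t 11.05 pos [ 0.5407 -0.0993  0.2043] yaw 0.053 F [-5.  -0.   0.5] T [-0.03  0.87  0.  ] op 0.0001 grip 2.6
red rows {261: 5, 262: 7, 263: 7, 264: 7, 265: 4}
```

View pics/w8.png

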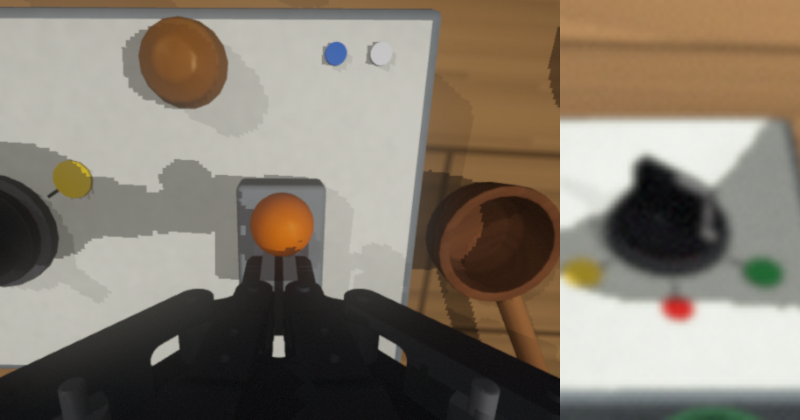

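The ball at (282,225) is over to the far side and the force has risen to 5 N, so the lever is at its stop. One small extra push to be sure, then retreat clear.

Emit:
arm_command:
  increments:
    - {"slide": [0.002, 0, 0], "spin": 0, "gripper": -1}
    - {"slide": [0.003, 0, 0], "spin": 0, "gripper": -1}
    - {"slide": [0.003, 0, 0], "spin": 0, "gripper": -1}

```text
t: 11.4
tool_pos: [0.5416, -0.0993, 0.2042]
tool_rot: [-3.14, -0.083, 0.018]
contact_force: [-16.1, -0.9, 8.2]
opening: -0.0
grip_force: 8.2
```

Emit:
arm_command:
  increments:
    - {"slide": [-0.03, 0, 0], "spin": 0, "gripper": -1}
    - {"slide": [-0.07, 0, 0], "spin": 0, "gripper": -1}
    - {"slide": [-0.08, 0, -0.03], "spin": 0, "gripper": -1}
    - {"slide": [-0.08, 0, -0.07], "spin": 0, "gripper": -1}
    - {"slide": [-0.08, 0, -0.09], "spin": 0, "gripper": -1}
    - {"slide": [-0.08, 0, -0.09], "spin": 0, "gripper": -1}
    - {"slide": [-0.08, 0, -0.09], "spin": 0, "gripper": -1}

```text
t: 11.98
tool_pos: [0.4657, -0.1038, 0.2974]
tool_rot: [3.139, 0.082, 0.009]
contact_force: [-0.7, -0.3, -1.1]
opening: -0.0001
grip_force: 0.0
```

```bash
python3 s.py; python3 v.py; python3 - <<'E'
from h import *
from station import imaging
for n in('top','scene'):
    d=imaging.get_image(n);b=(335,225,365,262) if n=='top' else (295,200,335,262)
    c,k=blob(d['frame'],(3,200,140),(18,255,255),b);print(n,c,k,ray(d,c,.145))
    if n=='top':
        c,k=blob(d['frame'],(5,120,40),(22,255,255),(312,192,338,218));print('pw',c,k,ray(d,c,.085))
E
```

```text
t 11.9833 pos [ 0.4657 -0.1038  0.2974] yaw 0.052 F [-0.7 -0.3 -1.1] T [ 0.05 -0.01  0.02] op -0.0001 grip 0.0
red rows {261: 4, 262: 7, 263: 7, 264: 7, 265: 4}
top [348.01538462 229.        ] 65 [ 0.56401617 -0.10272625  0.145     ]
pw [324.572 203.412] 250 [ 0.63208591 -0.04708444  0.085     ]
scene [312.92857143 230.85714286] 28 [ 0.56596528 -0.09853541  0.145     ]
```

The ball is at x = 0.564 (expected 0.563 at full throw), the paperweight hasn't moved and the knob is home.

```bash
python3 -c "
from station import order
print(order.finish_job())"
```

```text
the job is handed in; nothing more can be done
None
```

The knob dropped home in the detent at the green disc, the switch lever was then thrown fully over to the far side, and the job was handed in at about 12 s; the paperweight measured unmoved and nothing else was touched.

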